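# Unpack a spindle from its tight transport case in a hold-down clamp

### The job

Unpack the spindle. Lift the closed transport case out of its sloping rack, stand its foot flat in the nest of the clamp fixture and swing the clamp handle right over so that the fork locks the foot down. Then draw the tight, deep cover straight up off the clamped base, stand it upright with its open end down in the steel tray, and stand the spindle upright in the tray beside it; leave the base locked in the clamp and disturb nothing else on the bench.

Things in the scene. Friction and masses are not known exactly. Their poses are not given: they have to be found in the camera images.
- case_foot (a point): Centre of the underside of the transport case's base. z up the case, y along its long foot. Base: black foot 56 (x) by 96 mm (y), 8 mm thick, under a square grey spigot 46 mm wide that ends 78 mm above this point. At the start the closed case sits in the rack, z leaning 25 degrees from vertical, towards the robot's right. Case with spindle: 0.55 kg.
- cover_centre (a point): Centre of the aluminium cover, a square tube closed on top, 54 x 54 mm, 122 mm tall. Axes as the case; grip its two y faces. Closed, this point is 69 mm above case_foot. Springs on the spigot grip it: 8 to 18 N draws it off, more than the case weighs, so the case can be carried by it and an unclamped base lifts with it. Free after 70 mm of straight travel along z.
- spindle_centre (a point): Centre of the steel spindle standing loose in the spigot, 114 mm tall (57 mm above and below this point): lower 56 mm is 36 mm thick, the upper 58 mm a neck 20 mm thick. With the cover off, 44 mm of neck stand clear of the spigot's rim; lift straight up 75 mm or more. About 0.22 kg; z is its axis, neck end up.
- case_rack: Grey steel rack fixed to the bench, 132 x 108 mm, with one pocket leaning 25 degrees towards its -x side (about the robot's right). Pocket walls reach 46 mm (front, sides) and 66 mm (back) up the case from its foot: draw the case out along its own z by 80 mm or more. Origin on the worktop below the pocket; x points to the rack's back, z up.
- nest (a point): Centre of the fixture's nest, on a fixed aluminium plate (176 x 124 mm), 10 mm above the worktop. Four lips, flared outward, 10 mm high, enclose 61 (x) by 101 mm (y) at the foot; the foot goes in, x along x, either way round. The clamp's open fork stands at x = 40 to 70 mm, 90 mm wide, up to 100 mm above the worktop; it swings down past the cover's y faces, 7 mm clear, onto the foot's ends.
- handle_pivot (a point): Hinge of the clamp handle, at nest x = +96 mm, 48 mm above the worktop; the hinge axis runs along the nest's y.
- handle_grip (a point): Point in the handle's black rubber grip, 80 mm from handle_pivot; the grip is a round bar 16 mm thick, reaching 24 mm beyond this point and 40 mm back towards the pivot. Open, the handle rises 70 degrees above horizontal, leaning towards nest +x; closed, it lies level along nest +x.
- clamp_handle (a joint): Handle angle, rad: 0 open (as at the start), 1.22 to 1.245 closed (locked just past dead centre). It swings over away from the nest and down, drives the fork down, and stays where it is left; about 2 N at the grip, a little stiffer near the end, where the toggle locks.
- tray_floor (a point): Centre of the floor of the shallow steel tray fixed to the bench, floor 3 mm above the worktop. Inside 184 mm (x) by 104 mm (y), rim 13 mm above the floor. A lock cylinder lies in it about x = +72 mm; the rest, from x = -92 to +50 mm, is free.
- lock_cylinder: Brass lock cylinder, 33 x 62 x 17 mm, lying in the far end of the tray, its length along the tray's y; origin under its centre. Leave it alone.
- padlock: Brass padlock lying on the bench behind the work, 62 x 40 x 18 mm. Leave it alone.
- loupe: Black eye loupe, 35 mm wide, 28 mm tall, at the back left of the bench. Leave it alone.
- brush: Chip brush with wooden handle, 176 mm long, lying along the bench's front edge. Leave it alone.

How it is judged (in metres and radians):
On the way, in this order (a step that is already met when the one before it is completed fails the run):
1. the case stands with its foot down in the nest (horizontal distance between case_foot and nest below 0.008 m and distance between case_foot and nest below 0.009 m and angle between case_foot's own z axis and vertical below 0.05 rad), for 0.2 s.
2. the clamp handle is right over and the foot is locked down (value of joint clamp_handle above 1.13 rad and distance between case_foot and nest below 0.009 m and angle between case_foot's own z axis and vertical below 0.05 rad), for 0.2 s.
3. the cover is drawn straight up clear of the base, which is still locked in the nest (z of cover_centre in the frame of case_foot above 0.142 m and value of joint clamp_handle above 1.13 rad and distance between case_foot and nest below 0.009 m and angle between the z axis of cover_centre and the z axis of case_foot, either way round below 0.12 rad and horizontal distance between cover_centre and case_foot below 0.02 m), for 0.1 s.
At the end, for the whole second after the job is handed in: The handle is over (more than 1.13 rad) and the base upright in the nest (within 9 mm); the cover, open end down, and the spindle, neck up, both stand upright (within 0.08 rad) and at rest on the tray's floor; the bystanders are within 20 mm of where they were (all of step 2 and x of cover_centre in the frame of tray_floor between -0.07 and 0.07 m and y of cover_centre in the frame of tray_floor between -0.03 and 0.03 m and z of cover_centre in the frame of tray_floor below 0.065 m and angle between each of cover_centre, spindle_centre's own z axis and vertical below 0.08 rad and x of spindle_centre in the frame of tray_floor between -0.08 and 0.08 m and y of spindle_centre in the frame of tray_floor between -0.04 and 0.04 m and z of spindle_centre in the frame of tray_floor below 0.061 m); the robot touches nothing.
It fails at once if a bystander is pushed more than 20 mm (distance of any of lock_cylinder, padlock, loupe, brush from where it was at the start of the episode above 0.02 m).
It also fails if it takes over 72 s, if anything falls off the work surface, if the arm or the gripper's body presses on something with over 40 N, if the wrist force passes 120 N, or if a joint passes its speed limit or range.

### The arm

A 6-joint arm with a two-finger parallel gripper is mounted at the origin on a cart in front of the work surface, level with it; the furniture and walls round the work are solid. World frame = base frame: x ahead of the robot, y to its left, z up, the work surface at z = 0. Lengths are in m, angles in degrees, forces in N, time in s.
With the tool pointing down it reaches from about 0.375 to 0.9 m from the base axis. Payload 3.1 kg.
Tool frame: the origin (TCP) lies midway between the tips of the shut fingers; the grasp point (between the pads) lies 19 mm behind it (env.pinch_z is the distance from the TCP to the grasp point, in m); z points along the fingers, y is the line along which they close (so a half turn about z gives the same grasp; the last joint's range is limited). The gripper opens to 87 mm and grips with 3 to 60 N. Pads are 19 mm wide; open, the fingers measure 117 mm over their backs; the gripper's body (75 mm by 190 mm) begins 51 mm behind the grasp point.
Start: joints at [65.518, 30.224, 82.088, -0, 67.689, -10.227], TCP at [0.154, 0.606, 0.223] pointing down, gripper open.
Joint ranges: [-176.69, 176.69], [-43.24, 126.21], [12.49, 139.97], [-82, 262], [0, 151.66], [-163.58, 163.58]. Speed limits (degrees/s): [159.86, 159.86, 180, 180, 180, 180].

### API

Orientations are given as [roll, pitch, yaw] about the fixed x, y, z axes, in that order (R = Rz(yaw) Ry(pitch) Rx(roll)).
In Python, from station import readout, viewer, ticket, models, env gives the robot as it stands.
- The arm moves only by the shell command python3 -m jog 'ROWS' [FORCE]. ROWS is JSON, a list that holds one entry, the list of rows, each a list of 7 numbers: the turn, a rotation vector about the tool's x, y, z in degrees, then the shift along the tool's x, y, z in mm, then the finger opening in mm, from 0 to 87. In form: [[[ax, ay, az, dx, dy, dz, claw], ...]]. A call has 1 to 12 rows; each row is the pose to reach, as a shift and turn from the pose commanded when the call began, along the tool's axes at that moment; what a row does not reach only later rows make up. A row lasts 1/8 s, in which the tool goes at most 62.5 mm and 10.7 degrees, less where a joint would pass 70% of its speed; a pose out of reach is approached as far as the arm can. A call with a gripper value outside its range is refused whole. The fingers move at their own pace and stop on an object; FORCE is the grip in N (left out, the last holds). Time passes only in rows, so rows that repeat a pose let the fingers close. It gives the time, the measured TCP pose, the force, the opening and the grip force at its end, in the units of the state.
- readout.read_state(): the state, without advancing time (a new reading comes with each control period).
- viewer.get_image(name): name is "side" or "top"; returns the picture (480x640x3 uint8, red, green, blue); there is no depth.
- viewer.camera_info(name): a dict with "camera_matrix" (3x3 intrinsics, pixels), "rvec" (rotation vector, rad) and "tvec" (3), from world to camera coordinates, as OpenCV has them. Camera axes: x right, y down, z forward; pixel columns grow to the right and rows downward; lengths in m; the calibration is good to about 2 mm. A picture is of the moment at which its call begins. camera_info takes no time and is no camera call.
- ticket.finish_job(): hands the job in; it is judged then, once.
Trained networks look in the newest picture that a camera, given by its name, has taken for a name from the list of things; names that differ only in an ending like _2 or _b are one class to them, and where a whole thing is asked for, a point or a joint stands for the part that bears it (a point fixed in the world has none). Each returns a list of dicts, best first, with "score" (0 to 1); they miss things now and then, are a little off and sometimes report something else, mostly with a low value. They report only what shows in the picture. A call takes as long as a camera call.
- models.search_frame(thing, camera): "rect" ([left, top, width, height] in pixels, round what is visible of it).
- models.mark_of(thing, camera): "location" ([row, column] in pixels: a listed point, or the origin of a listed thing).
The state is a dict: "t": time; "joint_positions": joint angles; "joint_vel": joint speeds; "effort": joint torques, N m; "ee_pos": TCP position; "eef_rot": TCP orientation; "wrist_force": force on the tool from outside, world axes, zero at the start; "ft_torque": the same for the moment, N m; "opening": opening from 0.0 (shut) to 1.0 (fully open); "grasp_force": force on a finger pad.
Only numpy, scipy, OpenCV 4.12 (cv2) and the standard library are available. Lean on these libraries where they do the work, as an engineer would, in place of code of your own. Each camera call takes 0.05 s, during which the arm holds its last target. There are 200 camera calls.

## Working session

There is one attempt and no reset: what is moved stays moved. The work goes in short steps, Python scripts to look and compute and a shell command to move; the robot and the scene stay as the last step left them, time stands still between calls to the robot, and variables do not carry over. Pictures are saved under pics/ and viewed, at most 10 in all, crops included, and the job is handed in when it is done.

```bash
ls; mkdir -p pics; cat > h.py <<'E'
import numpy as np, cv2
from scipy.spatial.transform import Rotation as R
from station import readout, viewer, ticket, models, env
def cam(n):
    c=viewer.camera_info(n);K=np.array(c["camera_matrix"],float);r=cv2.Rodrigues(np.array(c["rvec"],float))[0];t=np.array(c["tvec"],float).ravel()
    return K,r,t
def ray(n,rc):
    K,r,t=cam(n);d=r.T@np.linalg.inv(K)@[rc[1],rc[0],1.];return -r.T@t,d/np.linalg.norm(d)
def atz(n,rc,z):
    o,d=ray(n,rc);return o+d*(z-o[2])/d[2]
def tri(a,b):
    (o1,d1),(o2,d2)=ray("side",a),ray("top",b)
    s=np.linalg.lstsq(np.c_[d1,-d2],o2-o1,rcond=None)[0];p,q=o1+s[0]*d1,o2+s[1]*d2
    return (p+q)/2,np.linalg.norm(p-q)
def proj(n,P):
    K,r,t=cam(n);p=(np.atleast_2d(P)@r.T+t)@K.T;return p[:,:2]/p[:,2:]
def tool():
    s=readout.read_state();return np.array(s["ee_pos"]),R.from_euler("xyz",s["eef_rot"],degrees=True)
def delta(p,rot):
    """row numbers to bring TCP to p, rot (Rotation) from present pose"""
    p0,r0=tool();return np.round(np.r_[(r0.inv()*rot).as_rotvec(degrees=True),r0.inv().apply(np.array(p)-p0)*1000],2)
E
python3 - <<'E'
from h import *
np.set_printoptions(precision=4,suppress=True)
for n in("side","top"):
    cv2.imwrite(f"pics/{n}0.png",viewer.get_image(n)[:,:,::-1])
    K,r,t=cam(n);print(n,K.ravel(),-r.T@t,r[2])
for th in "case_foot cover_centre spindle_centre case_rack nest handle_pivot handle_grip tray_floor lock_cylinder".split():
    o={n:models.mark_of(th,n)[:2] for n in("side","top")}
    for n in o: print(th,n,[(np.round(x["location"],1),round(x["score"],2)) for x in o[n]])
    if o["side"] and o["top"]: print("   ",*tri(o["side"][0]["location"],o["top"][0]["location"]))
print(readout.read_state(),env.pinch_z)
E
```

```text
pics
side [550.7054   0.     321.85     0.     550.7054 238.3888   0.       0.
   1.    ] [0.4487 0.7874 0.8468] [ 0.1015 -0.7168 -0.6899]
top [468.9402   0.     319.9815   0.     468.9402 242.2626   0.       0.
   1.    ] [ 0.5061 -0.0082  1.0548] [ 0.0521  0.019  -0.9985]
case_foot side []
case_foot top [(array([275.2, 332.4]), 0.76)]
cover_centre side [(array([225.4, 361.3]), 0.71), (array([318.6, 413.1]), 0.42)]
cover_centre top [(array([280. , 345.9]), 0.62)]
    [ 0.4823 -0.042   0.0974] 0.006943267153737842
spindle_centre side []
spindle_centre top []
case_rack side [(array([269.8, 356.4]), 0.86)]
case_rack top [(array([273.4, 329.5]), 0.64), (array([263.6, 258.7]), 0.39)]
    [ 0.4891 -0.0092 -0.0001] 0.003751570680742397
nest side [(array([214. , 365.3]), 0.82), (array([314.6, 301.3]), 0.25)]
nest top [(array([279.8, 411.7]), 0.92)]
    [ 0.4806 -0.1925 -0.0014] 0.009455695524850554
handle_pivot side [(array([201.8, 325.2]), 0.64)]
handle_pivot top [(array([236.7, 407. ]), 0.76)]
    [ 0.5744 -0.1773  0.0356] 0.008370405699503864
handle_grip side [(array([169.7, 314.1]), 0.7
[... 265 characters left out ...]
6167472889
lock_cylinder side [(array([315.9, 300.9]), 0.73)]
lock_cylinder top [(array([280.4, 413. ]), 0.66), (array([232.9, 261.5]), 0.63)]
    [ 0.5559 -0.2417 -0.4323] 0.19760830232395066
{'t': 1.0, 'joint_positions': array([ 65.5164,  30.2226,  82.0886,   0.0008,  67.6905, -10.2262]), 'joint_vel': array([-0.008 , -0.0393,  0.054 ,  0.0507,  0.045 , -0.0027]), 'effort': array([ -0.0012, -44.0022, -17.6989,   0.0633,   0.0502,  -0.    ]), 'ee_pos': array([0.1539, 0.6057, 0.2226]), 'eef_rot': array([-179.9985,   -0.001 ,  165.7424]), 'wrist_force': array([-0.8592, -0.403 , -0.1553]), 'ft_torque': array([-0.0497, -0.0454,  0.0004]), 'grasp_force': 0.0, 'opening': 0.9981123450947951} 0.0187
```

View pics/side0.png

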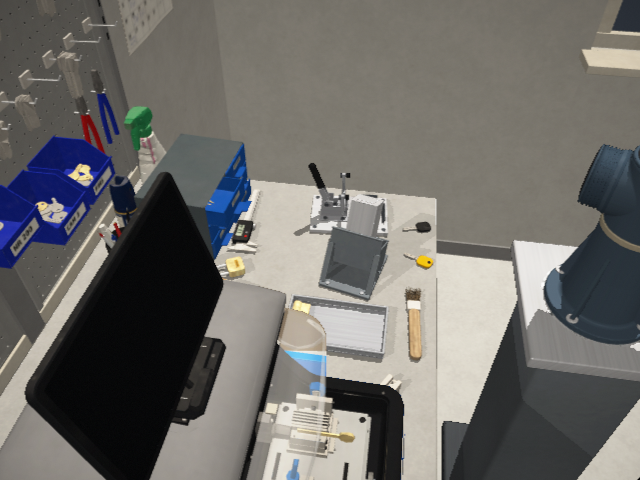

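View pics/top0.png

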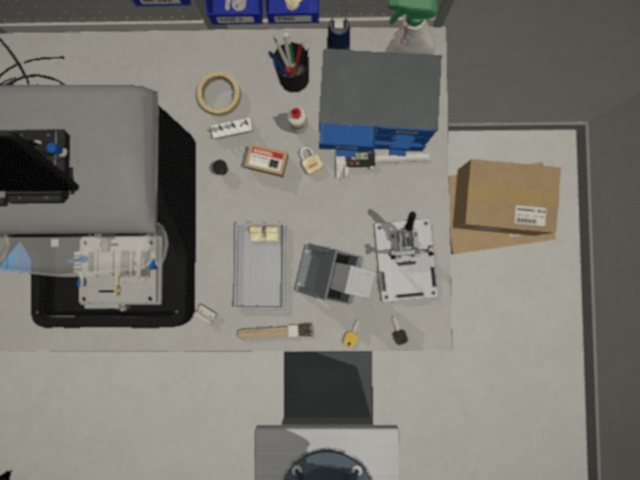

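The side view shows the case leaning in the rack at (355,215)-(360,265), the clamp fixture behind it at (345,210) with its handle at (318,180), and the tray at (345,325). In the top view the tray is at (258,265), the rack at (328,272), the case top at (358,281) and the fixture at (405,258). I'll enlarge both for corner fits.

```bash
python3 - <<'E'
from h import *
t=cv2.imread("pics/top0.png")[205:315,225:445]
cv2.imwrite("pics/t1.png",cv2.resize(t,None,fx=3.6,fy=3.6,interpolation=cv2.INTER_CUBIC))
s=cv2.imread("pics/side0.png")[150:310,290:440]
cv2.imwrite("pics/s1.png",cv2.resize(s,None,fx=3.7,fy=3.7,interpolation=cv2.INTER_CUBIC))
E
```

```text
(no output)
```

View pics/t1.png

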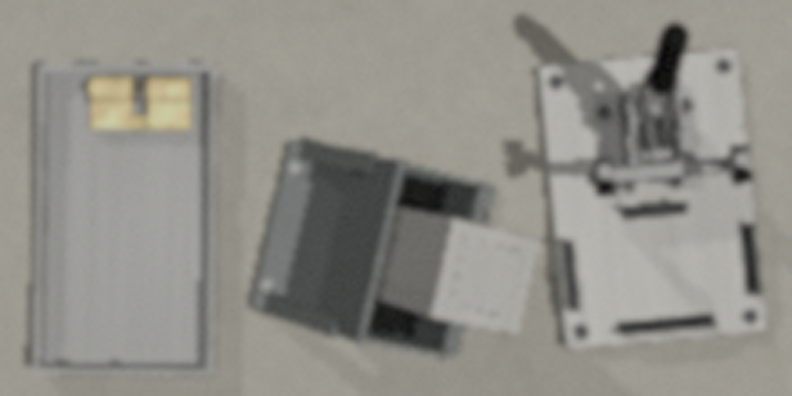

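View pics/s1.png

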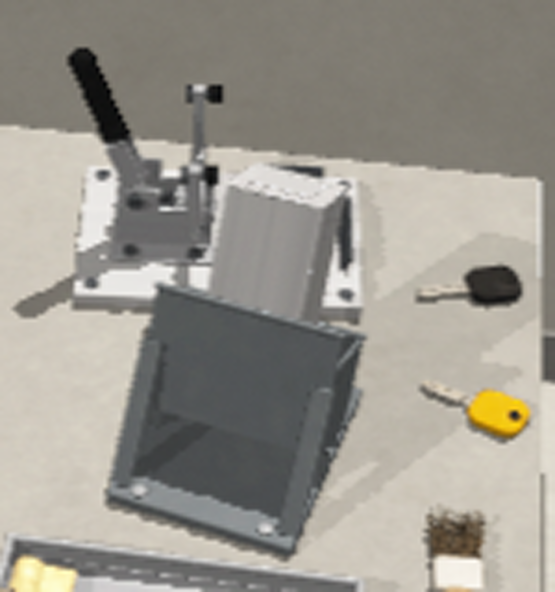

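In the enlarged top view the cover's top face has corners (450,217), (543,241), (519,334) and (432,320), and the lips are centred at about (660,265). The side view shows the same top face at (231,183)-(345,187). Next I fit poses to these.

```bash
cat >> h.py <<'E'
from scipy.optimize import least_squares
T=lambda a:np.array(a,float)/3.6-.36+[225,205]
S=lambda a:np.array(a,float)/3.7-.36+[290,150]
E
python3 - <<'E'
from h import *
np.set_printoptions(precision=4,suppress=True)
c=np.array([[27,-27,130],[27,27,130],[-27,-27,130],[-27,27,130]])/1e3
top=T([(450,217),(432,320),(543,241),(519,334)]);sid=S([(231,183),(318,209),(267,163),(345,187)])
def f(p,lean=25):
    P=(R.from_euler("z",p[3],degrees=True)*R.from_euler("y",-p[4],degrees=True)).apply(c)+p[:3]
    return np.r_[(proj("top",P)-top).ravel(),(proj("side",P)-sid).ravel(),(p[4]-25)/.3]
s=least_squares(f,[.485,-.01,.03,77,25]);print("case",s.x,"res",s.fun.round(1))
# nest: plate corners (z=.01), centre offset cx along x free, and yaw
q=np.array([[1,1],[1,-1],[-1,-1],[-1,1]])*[.088,.062]
pt=T([(537,68),(733,50),(768,332),(562,348)])
ps=S([(82,166),(357,178),(360,312),(75,298)])  # far-left? check below
def g(p):
    P=np.c_[q,np.zeros(4)]@R.from_euler("z",p[2],degrees=True).as_matrix().T+[p[0],p[1],.01]
    return (proj("top",P)-pt).ravel()
n=least_squares(g,[.5,-.19,5]);print("plate",n.x,n.fun.round(1))
P=np.c_[q,np.zeros(4)]@R.from_euler("z",n.x[2],degrees=True).as_matrix().T+[n.x[0],n.x[1],.01]
print("plate corners in side crop",((proj("side",P)+.36-[290,150])*3.7).round(0))
for nm,u in dict(left=(568,273),right=(751,258),bot=(665,323),top=(655,208),cen=(660,265.5)).items(): 
    u=T(u);w=atz("top",(u[1],u[0]),.015);print(nm,w, R.from_euler("z",-n.x[2],degrees=True).apply(w-[n.x[0],n.x[1],0]))
q2=np.array([[1,1],[1,-1],[-1,-1],[-1,1]])*[.094,.054]
tt=T([(33,62),(212,62),(208,368),(27,366)])
def k(p):
    P=np.c_[q2*[p[3],p[4]],np.zeros(4)]@R.from_euler("z",p[2],degrees=True).as_matrix().T+[p[0],p[1],.016]
    return (proj("top",P)-tt).ravel()
m=least_squares(k,[.5,.1,0,1,1]);print("tray",m.x,m.fun.round(1))
P=np.c_[q2,np.zeros(4)]@R.from_euler("z",m.x[2],degrees=True).as_matrix().T+[m.x[0],m.x[1],.016]
print("tray in side px",proj("side",P).round(0))
for a in((400,165),(362,338)):
    u=T(a);print("backwall",atz("top",(u[1],u[0]),.085))
E
```

```text
case [ 0.4908 -0.0143  0.027  75.4461 24.9665] res [ 1.5 -0.  -0.4 -1.1 -0.6 -0.5 -0.6  0.6 -0.5 -0.1  2.   0.  -2.2 -0.
  1.7  0.2 -0.1]
plate [ 0.5203 -0.1771  5.0138] [-0.4 -0.4  0.7 -0.6 -0.7  0.1  0.5  0.8]
plate corners in side crop [[ 75. 294.]
 [ 90. 165.]
 [362. 178.]
 [367. 308.]]
left [ 0.4751 -0.1257  0.015 ] [-0.0405  0.0552  0.015 ]
right [ 0.4838 -0.2375  0.015 ] [-0.0417 -0.0569  0.015 ]
bot [ 0.4444 -0.1844  0.015 ] [-0.0763 -0.0007  0.015 ]
top [ 0.5146 -0.1794  0.015 ] [-0.0059 -0.0018  0.015 ]
cen [ 0.4794 -0.1819  0.015 ] [-0.0411 -0.0012  0.015 ]
tray [ 0.5128  0.1495 -0.7756  0.9989  1.0301] [-0.1 -0.2 -0.   0.2  0.  -0.   0.1  0. ]
tray in side px [[280. 340.]
 [291. 295.]
 [387. 308.]
 [382. 354.]]
backwall [ 0.5395 -0.0222  0.085 ]
backwall [0.4407 0.0002 0.085 ]
```

```bash
cat >> h.py <<'E'
def case_tool(foot,yaw,lean,h):
    """TCP pose for TCP h (m) above foot on case axis"""
    rc=R.from_euler("z",yaw,degrees=True)*R.from_euler("y",-lean,degrees=True)
    return np.array(foot)+rc.apply([0,0,h]),rc*R.from_euler("x",180,degrees=True)
E
python3 - <<'E'
from h import *
p,r=case_tool([.4908,-.0143,.027],76.2,25,.185)
print(p)
print("wp1",delta([.31,.36,.33],R.from_euler("xyz",[180,0,120],degrees=True)))
print("wp2",delta([.46,.05,.33],r))
print("fin",delta(p,r))
E
```

```text
[ 0.47215041 -0.09022753  0.19466694]
wp1 [  -0.     -0.     45.74 -211.84 -199.71 -107.45]
wp2 [ -19.51   19.66   87.99 -433.57 -463.22 -107.44]
fin [ -19.51   19.66   87.99 -479.88 -596.13   27.89]
```

```bash
python3 -m jog '[[[0,0,10,-50,-50,-60,87],[0,0,20,-100,-100,-107,87],[0,0,30,-150,-150,-107,87],[0,0,40,-200,-190,-107,87],[0,0,46,-240,-230,-107,87],[-4,4,55,-280,-270,-107,87],[-8,8,64,-320,-320,-107,87],[-12,12,72,-360,-370,-107,87],[-16,16,80,-400,-420,-107,87],[-19.5,19.7,88,-434,-463,-107,87],[-19.5,19.7,88,-434,-463,-107,87],[-19.5,19.7,88,-434,-463,-107,87]]]' 30
python3 - <<'E'
from h import *
p,r=case_tool([.4908,-.0143,.027],76.2,25,.185)
print(delta(p,r)); p,r=case_tool([.4908,-.0143,.027],76.2,25,.089);print(delta(p,r))
E
```

```text
t: 2.5
ee_pos: [0.4624, 0.0468, 0.3295]
eef_rot: [180.0, -25.0, 75.9]
wrist_force: [-0.5, 1.8, 0.1]
opening: 1.0
grasp_force: 0.0
[ 1.7000e-01  2.0000e-02 -2.7000e-01 -1.7529e+02  4.2820e+01  6.7140e+01]
[ 1.7000e-01  2.0000e-02 -2.7000e-01 -1.7526e+02  4.2540e+01  1.6314e+02]
```

```bash
python3 -m jog '[[[0,0,0,-60,15,0,87],[0,0,0,-120,30,20,87],[0,0,0,-175,43,67,87],[0,0,0,-175,43,67,87],[0,0,0,-175,43,67,87],[0,0,0,-175,43,67,87]]]'
python3 - <<'E'
from h import *
im=viewer.get_image("side");cv2.imwrite("pics/a.png",im[120:320,230:470,::-1])
im=viewer.get_image("top")
a=cv2.resize(cv2.imread("pics/a.png"),(480,400));b=cv2.resize(im[200:320,280:440,::-1],(480,360))
c=np.zeros((600,800,3),np.uint8);c[:400,:400]=a[:, :400];c[:360,400:800]=b[:,:400];cv2.imwrite("pics/a2.png",c[:400])
p,r=case_tool([.4908,-.0143,.027],76.2,25,.089);print(delta(p,r))
E
```

```text
t: 3.25
ee_pos: [0.4716, -0.0854, 0.1965]
eef_rot: [179.9, -25.0, 76.4]
wrist_force: [0.3, 0.4, -0.9]
opening: 1.0
grasp_force: 0.0
[ 9.00e-02  4.00e-02  1.50e-01 -4.57e+00  1.41e+00  9.59e+01]
```

View pics/a2.png

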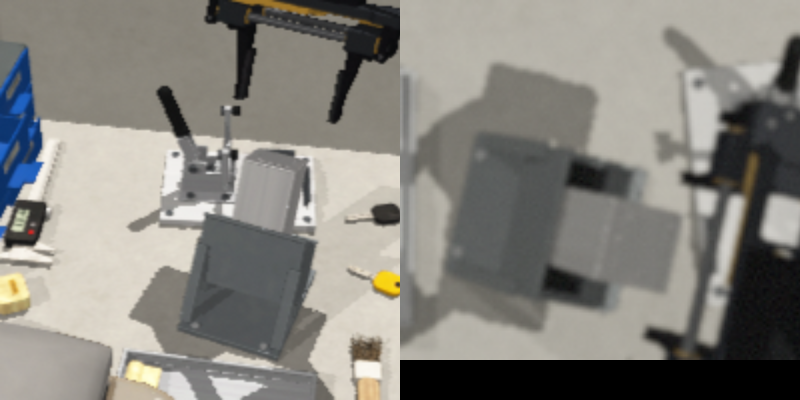

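The open fingers straddle the cover, at about (245,75) and (345,95) in the side crop. I'll descend along the case axis and grip.

```bash
python3 -m jog '[[[0,0,0,-4.5,1,30,87],[0,0,0,-4.5,1,60,87],[0,0,0,-4.5,1,96,87],[0,0,0,-4.5,1,96,87],[0,0,0,-4.5,1,96,50],[0,0,0,-4.5,1,96,50],[0,0,0,-4.5,1,96,50],[0,0,0,-4.5,1,96,50]]]' 40
python3 - <<'E'
from h import *
s=readout.read_state();print(s["ee_pos"],s["eef_rot"],s["wrist_force"],s["opening"]*87)
p,r=case_tool([.4908,-.0143,.027],76.2,25,.089);print(delta(p,r))
E
```

```text
t: 4.35
ee_pos: [0.481, -0.0518, 0.1064]
eef_rot: [180.0, -25.0, 76.2]
wrist_force: [0.5, 0.7, -0.8]
opening: 0.64
grasp_force: 0.0
[ 0.4809985  -0.05178005  0.10640737] [179.96250423 -24.9941699   76.19228781] [ 0.48756189  0.66156109 -0.76054588] 55.65431293725688
[ 0.04  0.01 -0.01  1.55  0.58 -0.66]
```

```bash
python3 -m jog '[[[0,0,0,0,0,0,50],[0,0,0,0,0,0,50],[0,0,0,0,0,0,50],[0,0,0,0,0,-10,50],[0,0,0,0,0,-30,50],[0,0,0,0,0,-60,50],[0,0,0,0,0,-105,50],[0,0,0,0,0,-105,50],[0,0,0,0,0,-105,50]]]' 40
python3 - <<'E'
from h import *
s=readout.read_state();print(s["ee_pos"],s["eef_rot"],s["wrist_force"],s["opening"]*87)
E
```

```text
t: 5.48
ee_pos: [0.4691, -0.0938, 0.2001]
eef_rot: [-179.8, -25.0, 76.1]
wrist_force: [-0.8, 0.7, -5.9]
opening: 0.616
grasp_force: 40.0
[ 0.46912664 -0.09383556  0.20013785] [-179.8218228   -25.03197829   76.13837204] [-0.8046382   0.65530432 -5.89396995] 53.62346730494497
```

```bash
python3 - <<'E'
from h import *
print(delta([.4795,-.1812,.26],R.from_euler("xyz",[180,0,5],degrees=True)))
E
```

```text
[-15.68 -21.6   69.98 -49.27  30.72 -89.17]
```

```bash
python3 -m jog '[[[-2,-3,5,-10,5,-60,50],[-4,-6,15,-20,10,-89,50],[-6,-9,25,-30,20,-89,50],[-8,-12,35,-40,25,-89,50],[-10,-15,45,-49,31,-89,50],[-12.5,-18,55,-49,31,-89,50],[-14,-20,63,-49,31,-89,50],[-15.7,-21.6,70,-49,31,-89,50],[-15.7,-21.6,70,-49,31,-89,50],[-15.7,-21.6,70,-49,31,-89,50],[-15.7,-21.6,70,-49,31,-89,50]]]'
python3 - <<'E'
from h import *
s=readout.read_state();print(s["ee_pos"],s["eef_rot"],s["wrist_force"],s["ft_torque"],s["opening"]*87)
a=viewer.get_image("side")[:,:,::-1];b=viewer.get_image("top")[:,:,::-1]
cv2.imwrite("pics/b_side.png",a);cv2.imwrite("pics/b_top.png",b)
c=np.hstack([cv2.resize(a[80:260,270:430],(533,600),interpolation=cv2.INTER_CUBIC)[:, :500],cv2.resize(b[200:320,350:410],(300,600),interpolation=cv2.INTER_CUBIC)])
cv2.imwrite("pics/b.png",c)
for th in("case_foot","cover_centre","nest"):
    print(th,[ [(np.round(x["location"],1),round(x["score"],2)) for x in models.mark_of(th,n)[:2]] for n in("side","top")])
p,r=tool();F=p+r.apply([0,0,.089]);C=p+r.apply([0,0,.020]);print("pred foot,cover side px",proj("side",[F,C]),"top",proj("top",[F,C]))
E
```

```text
t: 6.85
ee_pos: [0.4802, -0.1813, 0.2603]
eef_rot: [-180.0, -0.1, 5.0]
wrist_force: [0.6, 0.0, -5.6]
opening: 0.617
grasp_force: 40.0
[ 0.48024353 -0.1813357   0.26034235] [-1.79982226e+02 -7.17786179e-02  4.99312893e+00] [ 0.56626395  0.0174256  -5.57798284] [-0.03737419  0.19683223 -0.05511579] 53.67318765473513
case_foot [[(array([159.4, 368.4]), 0.72)], []]
cover_centre [[(array([126.7, 371.2]), 0.98)], [(array([329.2, 277.5]), 0.37)]]
nest [[(array([214.5, 367.1]), 0.75)], [(array([218.6, 412.1]), 0.74)]]
pred foot,cover side px [[372.06629647 155.42129882]
 [374.59474712 127.25504797]] top [[421.981661   279.65812158]
 [429.86954682 280.86831361]]
```

View pics/b.png

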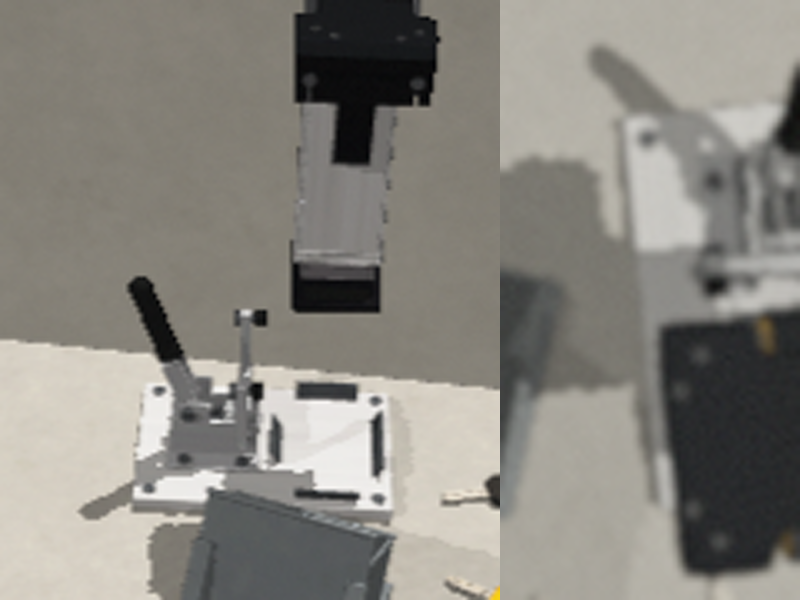

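The side crop shows the case held upright, with the foot's near bottom edge from (293,312) to (380,312). The cover sits to the left of the finger, so it is about 7 mm towards +x in the hand. The nest lips are centred near (327,441). I'll quantify this.

```bash
python3 - <<'E'
from h import *
B=lambda a:np.array(a,float)*[160/533,180/600]-.35+[270,80]
p,r=tool();rc=R.from_euler("z",5,degrees=True)
foot=B([(293,312),(380,312)]);
def f(q):
    P=rc.apply(np.array([[-28,48,0],[28,48,0]])/1e3)[::-1]+[q[0],p[1]+q[2],q[1]]
    return np.r_[(proj("side",P)-foot).ravel(),q[2]/.002]
s=least_squares(f,[.48,.17,0]);print("foot",s.x,s.fun.round(1),"rel tool",s.x[0]-p[0],p[2]-s.x[1])
cv=B([(296,262),(385,262)])
for c in cv:
    o,d=ray("side",(c[1],c[0]));k=(p[1]+.027-o[1])/d[1];print("cover edge at y+27",o+d*k)
for n,c in dict(near=(328,494),far=(327,390),left=(276,440),right=(377,443)).items():
    c=B(c);print(n,atz("side",(c[1],c[0]),.015))
print("nest pred",proj("side",[.4795,-.1812,.015]),proj("side",[.4795,-.1812,.01]))
print([(x["rect"],x["score"]) for x in models.search_frame("case_foot","side")[:2]])
E
```

```text
foot [ 4.83311210e-01  1.60930812e-01 -6.55025328e-05] [-0.5 -0.6  0.5  0.6 -0. ] rel tool 0.0025582308653165353 0.10013733129481578
cover edge at y+27 [ 0.50748987 -0.15464846  0.18075291]
cover edge at y+27 [ 0.45273243 -0.15464846  0.18700159]
near [ 0.47399741 -0.12707423  0.015     ]
far [ 0.48442773 -0.23670998  0.015     ]
left [ 0.51452129 -0.1766151   0.015     ]
right [ 0.44507735 -0.18456609  0.015     ]
nest pred [[367.8060016  211.94242142]] [[367.66253955 213.57773633]]
[([354.0, 157.9, 29.4, 16.0], 0.95)]
```

```bash
python3 -m jog '[[[0,0,0,-3.5,0,20,50],[0,0,0,-3.5,0,55,50],[0,0,0,-3.5,0,90,50],[0,0,0,-3.5,0,115,50],[0,0,0,-3.5,0,128,50],[0,0,0,-3.5,0,128,50],[0,0,0,-3.5,0,128,50]]]'
python3 - <<'E'
from h import *
a=viewer.get_image("side")[:,:,::-1];b=viewer.get_image("top")[:,:,::-1]
cv2.imwrite("pics/c.png",cv2.resize(a[120:250,300:430],(600,600),interpolation=cv2.INTER_CUBIC))
E
```

```text
t: 8.18
ee_pos: [0.4785, -0.1826, 0.1339]
eef_rot: [179.8, -0.2, 5.0]
wrist_force: [-0.2, -0.6, -5.8]
opening: 0.618
grasp_force: 40.0
```

View pics/c.png

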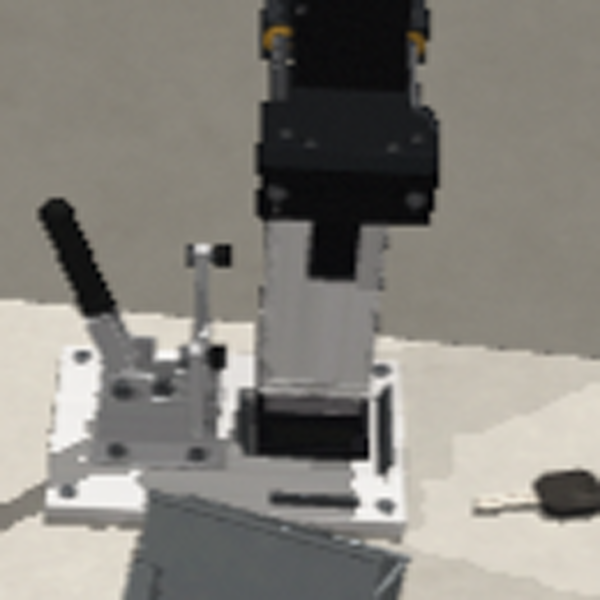

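The foot hangs just above the nest: its near bottom edge runs (258,458)-(368,458), the near lip is at row 498, and the left and right lips are at columns 248 and 385.

```bash
python3 - <<'E'
from h import *
p,r=tool();rc=R.from_euler("z",5,degrees=True)
C=lambda a:np.array(a,float)*130/600-.39+[300,120]
ft=C([(258,458),(368,458)])
for h in(.089,.095,.1,.105):
    P=rc.apply(np.array([[28,48,0],[-28,48,0]])/1e3)+[.4795,p[1],p[2]-h]
    print(h,proj("side",P).round(1),"seen",ft.round(1))
for c in [(250,425),(383,430)]:
    c=C(c);print(atz("side",(c[1],c[0]),.015))
print([(x["location"],x["score"]) for x in models.mark_of("case_foot","side")[:1]],proj("side",[.4795,p[1],p[2]-.1]))
E
```

```text
0.089 [[356.1 214.8]
 [381.4 216. ]] seen [[355.5 218.8]
 [379.3 218.8]]
0.095 [[355.9 216.9]
 [381.2 218.1]] seen [[355.5 218.8]
 [379.3 218.8]]
0.1 [[355.8 218.6]
 [381.  219.8]] seen [[355.5 218.8]
 [379.3 218.8]]
0.105 [[355.7 220.2]
 [380.8 221.5]] seen [[355.5 218.8]
 [379.3 218.8]]
[ 0.51159618 -0.1769305   0.015     ]
[ 0.44554053 -0.18368482  0.015     ]
[([206.1, 366.7], 0.64)] [[368.41118008 205.25230609]]
```

```bash
python3 -m jog '[[[0,0,0,-2.5,-1.2,5,50],[0,0,0,-2.5,-1.2,10,50],[0,0,0,-2.5,-1.2,14,50],[0,0,0,-2.5,-1.2,17,50],[0,0,0,-2.5,-1.2,19,50],[0,0,0,-2.5,-1.2,21,50],[0,0,0,-2.5,-1.2,21,50]]]'
```

```text
t: 9.2
ee_pos: [0.475, -0.181, 0.1118]
eef_rot: [179.9, -0.1, 5.0]
wrist_force: [-0.0, -0.3, -5.5]
opening: 0.615
grasp_force: 40.0
```

```bash
python3 -m jog '[[[0,0,0,0,0,1,50],[0,0,0,0,0,2,50],[0,0,0,0,0,3,50],[0,0,0,0,0,3,50]]]'; python3 -m jog '[[[0,0,0,0,0,1,50],[0,0,0,0,0,2,50],[0,0,0,0,0,2,50]]]'
```

```text
t: 9.7
ee_pos: [0.4754, -0.1811, 0.1098]
eef_rot: [179.9, -0.2, 5.0]
wrist_force: [-1.3, 1.9, 3.7]
opening: 0.619
grasp_force: 40.0
t: 10.07
ee_pos: [0.4755, -0.1814, 0.1079]
eef_rot: [179.9, -0.2, 5.0]
wrist_force: [-0.8, 0.1, 5.2]
opening: 0.615
grasp_force: 40.0
```

```bash
python3 - <<'E'
from h import *
a=viewer.get_image("side")[:,:,::-1]
cv2.imwrite("pics/d.png",cv2.resize(a[165:245,320:410],(675,600),interpolation=cv2.INTER_CUBIC))
p,r=tool();print([(x["location"],x["score"]) for x in models.mark_of("case_foot","side")[:1]],proj("side",[.4795,-.1812,.01]))
P=R.from_euler("z",5,degrees=True).apply(np.array([[28,48,8],[-28,48,8],[28,-48,8],[-28,-48,8]])/1e3)+[.4795,-.1812,.01]
print("foot top corners pred in crop",(proj("side",P)+.43-[320,165])*7.5)
E
```

```text
[([270.8, 228.2], 0.74)] [[367.66253955 213.57773633]]
foot top corners pred in crop [[268.47344038 448.13699364]
 [456.08138051 457.14970135]
 [273.8921109  244.64616866]
 [451.51497447 252.84048395]]
```

View pics/d.png

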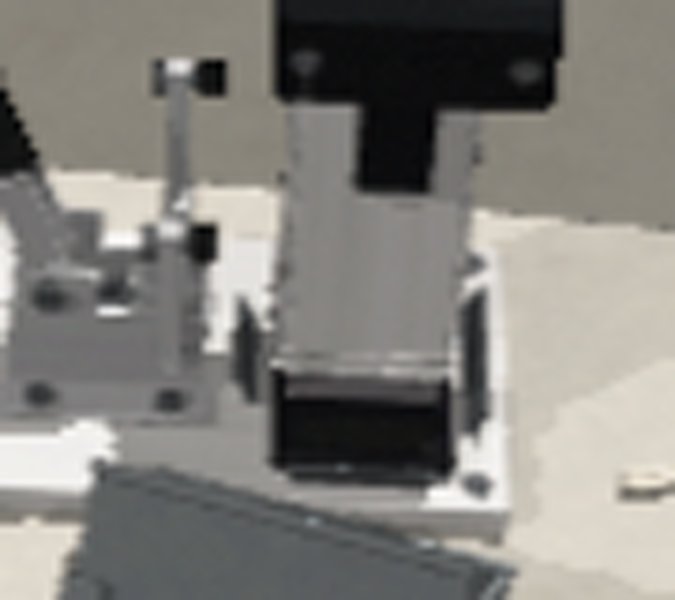

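The foot lies between the left and right lips, spanning columns 272-455 against predicted 268-456, and it looks seated. I'll release and back off upwards.

```bash
python3 -m jog '[[[0,0,0,0,0,2,50],[0,0,0,0,0,3,50],[0,0,0,0,0,3,50]]]'; python3 -m jog '[[[0,0,0,0,0,-2,60],[0,0,0,0,0,-2,87],[0,0,0,0,0,-2,87],[0,0,0,0,0,-30,87],[0,0,0,0,0,-80,87],[0,0,0,0,0,-120,87],[0,0,0,0,0,-120,87]]]'
python3 - <<'E'
from h import *
for th in ("case_foot","cover_centre","handle_grip","handle_pivot"):
    for n in ("side","top"):
        viewer.get_image(n);m=models.mark_of(th,n)[:1]; print(th,n,[(x["location"],x["score"]) for x in m])
y5=R.from_euler("z",5,degrees=True);N=np.array([.4795,-.1812,0])
print(proj("side",[N+[0,0,.01],N+[0,0,.079],N+y5.apply([.1234,0,.123]),N+y5.apply([.096,0,.048])]))
print(proj("top",[N+[0,0,.01],N+[0,0,.079],N+y5.apply([.1234,0,.123]),N+y5.apply([.096,0,.048])]))
E
```

```text
t: 10.55
ee_pos: [0.4756, -0.1815, 0.1049]
eef_rot: [179.9, -0.2, 5.0]
wrist_force: [-0.8, 0.7, 5.5]
opening: 0.618
grasp_force: 40.0
t: 11.42
ee_pos: [0.4768, -0.1822, 0.227]
eef_rot: [179.6, -0.5, 5.0]
wrist_force: [0.5, 0.0, -1.1]
opening: 0.996
grasp_force: 0.0
case_foot side [([215.0, 364.3], 0.64)]
case_foot top []
cover_centre side [([183.5, 366.3], 0.61)]
cover_centre top []
handle_grip side [([170.2, 314.2], 0.75)]
handle_grip top [([216.7, 411.4], 0.66)]
handle_pivot side [([198.8, 325.6], 0.67)]
handle_pivot top [([238.4, 406.7], 0.7)]
[[367.66253955 213.57773633]
 [369.71354963 190.1984014 ]
 [314.460552   171.79902581]
 [326.49498381 198.9629716 ]]
[[407.27035112 278.30883342]
 [412.82788571 279.13482809]
 [410.39970071 217.74142936]
 [405.65151645 234.05372794]]
```

```bash
python3 - <<'E'
from h import *
y5=R.from_euler("z",5,degrees=True);N=np.array([.4795,-.1812,0])
for z in(.1,.0): print(delta(N+y5.apply([.1234,0,.104+z]),R.from_euler("xyz",[180,0,5],degrees=True)))
E
```

```text
[ 7.0000e-02 -1.3000e-01 -4.0000e-02  1.2801e+02  5.9000e-01  2.0230e+01]
[ 7.0000e-02 -1.3000e-01 -4.0000e-02  1.2778e+02  4.8000e-01  1.2023e+02]
```

```bash
python3 -m jog '[[[0,0,0,45,0,0,87],[0,0,0,90,0,0,60],[0,0,0,128,0,0,50],[0,0,0,128,0,20,50],[0,0,0,128,0,20,50]]]'
python3 - <<'E'
from h import *
y5=R.from_euler("z",5,degrees=True);N=np.array([.4795,-.1812,0])
print(delta(N+y5.apply([.1234,0,.104]),R.from_euler("xyz",[180,0,5],degrees=True)))
for th in ("case_foot","cover_centre"):
    for n in ("side","top"):
        im=viewer.get_image(n);cv2.imwrite(f"pics/e_{n}.png",im[:,:,::-1]);m=models.mark_of(th,n)[:1]; print(th,n,[(x["location"],x["score"]) for x in m],[(x["rect"],x["score"]) for x in models.search_frame(th,n)[:1]])
print(proj("top",N+y5.apply(np.array([[27,27,140],[27,-27,140],[-27,-27,140],[-27,27,140]])/1e3)))
print(proj("side",N+y5.apply(np.array([[27,27,140],[27,-27,140],[-27,-27,140],[-27,27,140]])/1e3)))
a=cv2.resize(cv2.imread("pics/e_side.png")[150:245,320:400],(480,570),interpolation=cv2.INTER_CUBIC)
b=cv2.resize(cv2.imread("pics/e_top.png")[245:310,375:435],(320,346),interpolation=cv2.INTER_CUBIC)
c=np.zeros((570,800,3),np.uint8);c[:,:480]=a;c[:346,480:]=b;cv2.imwrite("pics/e.png",c)
E
```

```text
t: 12.85
ee_pos: [0.6012, -0.1691, 0.2024]
eef_rot: [-179.9, 0.1, 5.0]
wrist_force: [0.0, -0.3, -0.9]
opening: 0.642
grasp_force: 0.0
[-6.000e-02  9.000e-02 -1.000e-02  1.240e+00  1.590e+00  9.843e+01]
case_foot side [([214.9, 366.6], 0.84)] [([352.6, 217.6, 26.9, 9.6], 0.85)]
case_foot top [] []
cover_centre side [([185.4, 370.6], 0.57)] [([353.8, 154.0, 32.5, 63.7], 0.9)]
cover_centre top [([237.7, 405.7], 0.15)] []
[[403.11940907 267.3600182 ]
 [430.90245325 264.79265602]
 [433.82841258 292.6297587 ]
 [405.95431681 295.18141753]]
[[358.94307346 174.99675145]
 [359.26716048 160.07400455]
 [383.99433989 161.15008944]
 [384.49865209 176.1356752 ]]
```

View pics/e.png

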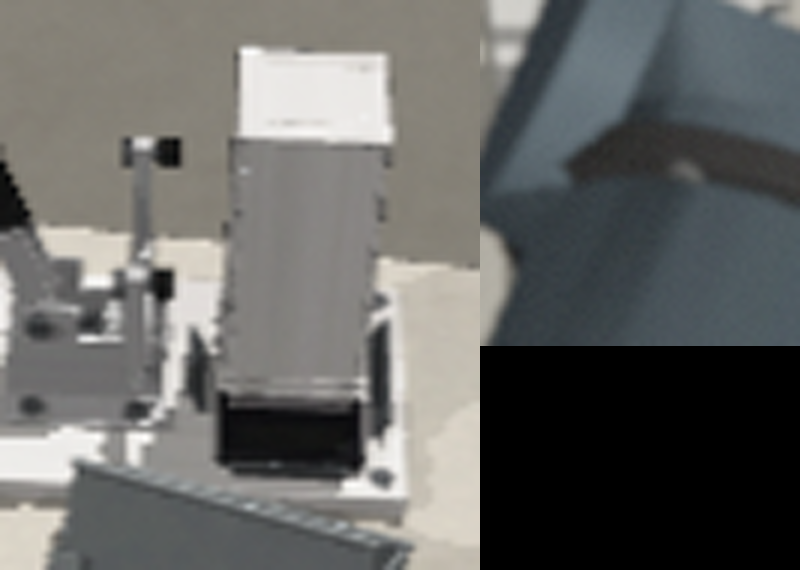

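The cover's top corners, (232,138) and (392,142) in the side crop, match a seated upright case horizontally. The cover itself sits about 6 mm up its spigot, showing as a light band near row 395. The foot is down behind the near lip, so on to the handle.

```bash
python3 -m jog '[[[0,0,0,1.2,1.5,40,50],[0,0,0,1.2,1.5,80,50],[0,0,0,1.2,1.5,98,50],[0,0,0,1.2,1.5,98,50],[0,0,0,1.2,1.5,98,12],[0,0,0,1.2,1.5,98,12],[0,0,0,1.2,1.5,98,12],[0,0,0,1.2,1.5,98,12],[0,0,0,1.2,1.5,98,12]]]' 12
python3 - <<'E'
for a in range(70,-1,-10):
    import math;print(a,round(80*(math.cos(math.radians(a))-math.cos(math.radians(70))),1),round(80*(math.sin(math.radians(70))-math.sin(math.radians(a))),1))
E
```

```text
t: 14.58
ee_pos: [0.6041, -0.1716, 0.1067]
eef_rot: [179.9, -0.2, 5.0]
wrist_force: [0.2, -0.4, 1.7]
opening: 0.183
grasp_force: 12.0
70 0.0 0.0
60 12.6 5.9
50 24.1 13.9
40 33.9 23.8
30 41.9 35.2
20 47.8 47.8
10 51.4 61.3
0 52.6 75.2
```

```bash
python3 -m jog '[[[0,0,0,6.5,0,2.7,12],[0,0,0,12.6,0,5.9,12],[0,0,0,18.5,0,9.7,12],[0,0,0,24.1,0,13.9,12],[0,0,0,29.2,0,18.7,12],[0,0,0,33.9,0,23.8,12],[0,0,0,38,0,29.3,12],[0,0,0,41.9,0,35.2,12],[0,0,0,45.2,0,41.4,12],[0,0,0,47.8,0,47.8,12],[0,0,0,49.9,0,54.5,12],[0,0,0,49.9,0,54.5,12]]]' 12
```

```text
t: 16.08
ee_pos: [0.6542, -0.1672, 0.051]
eef_rot: [179.9, -0.2, 5.0]
wrist_force: [2.0, -2.2, -1.8]
opening: 0.177
grasp_force: 12.0
```

```bash
python3 -m jog '[[[0,0,0,1.5,0,7,12],[0,0,0,2.3,0,13.7,12],[0,0,0,2.6,0,20,12],[0,0,0,2.6,0,23,12],[0,0,0,2.6,0,26,12],[0,0,0,2.6,0,26,12]]]' 20
python3 - <<'E'
from h import *
im=viewer.get_image("side");print([(x["location"],x["score"]) for x in models.mark_of("handle_grip","side")[:1]])
y5=R.from_euler("z",5,degrees=True);N=np.array([.4795,-.1812,0]);print(proj("side",N+y5.apply([.176,0,.048])), tool()[0]-N)
E
```

```text
t: 16.82
ee_pos: [0.657, -0.167, 0.0267]
eef_rot: [179.9, -0.2, 5.0]
wrist_force: [2.9, -0.8, 6.1]
opening: 0.172
grasp_force: 20.0
[([193.8, 291.5], 0.69)]
[[291.45456172 197.33870796]] [0.17751016 0.01420408 0.02670726]
```

```bash
python3 -m jog '[[[0,0,0,0,0,2,12],[0,0,0,0,0,4,12],[0,0,0,0,0,4,12]]]' 30
```

```text
t: 17.3
ee_pos: [0.6571, -0.167, 0.0263]
eef_rot: [179.9, -0.2, 5.0]
wrist_force: [-2.7, 0.1, 23.2]
opening: 0.176
grasp_force: 30.1
```

```bash
python3 -m jog '[[[0,0,0,0,0,-3,12],[0,0,0,0,0,-3,40],[0,0,0,0,0,-3,50],[0,0,0,0,0,-3,50],[0,0,0,0,0,-60,50],[0,0,0,0,0,-120,60],[0,0,0,0,0,-180,87],[0,0,0,-60,0,-200,87],[0,0,0,-120,0,-200,87],[0,0,0,-177,0,-200,87],[0,0,0,-177,0,-200,87],[0,0,0,-177,0,-200,87]]]'
python3 - <<'E'
from h import *
im=viewer.get_image("side");cv2.imwrite("pics/f.png",cv2.resize(im[140:250,270:400,::-1],(709,600),interpolation=cv2.INTER_CUBIC))
for th in("handle_grip","case_foot","cover_centre"): print(th,[(x["location"],x["score"]) for x in models.mark_of(th,"side")[:1]])
N=np.array([.4795,-.1812,.105]);print(delta(N,R.from_euler("xyz",[180,0,5],degrees=True)))
E
```

```text
t: 18.8
ee_pos: [0.4802, -0.1824, 0.2216]
eef_rot: [179.9, -0.2, 4.9]
wrist_force: [0.6, 0.6, 0.7]
opening: 1.0
grasp_force: 0.0
handle_grip [([193.8, 293.0], 0.97)]
case_foot [([213.8, 365.2], 0.66)]
cover_centre [([185.1, 368.8], 0.74)]
[ 9.0000e-02 -1.7000e-01  1.0000e-02 -1.6500e+00 -1.3200e+00  1.1634e+02]
```

View pics/f.png

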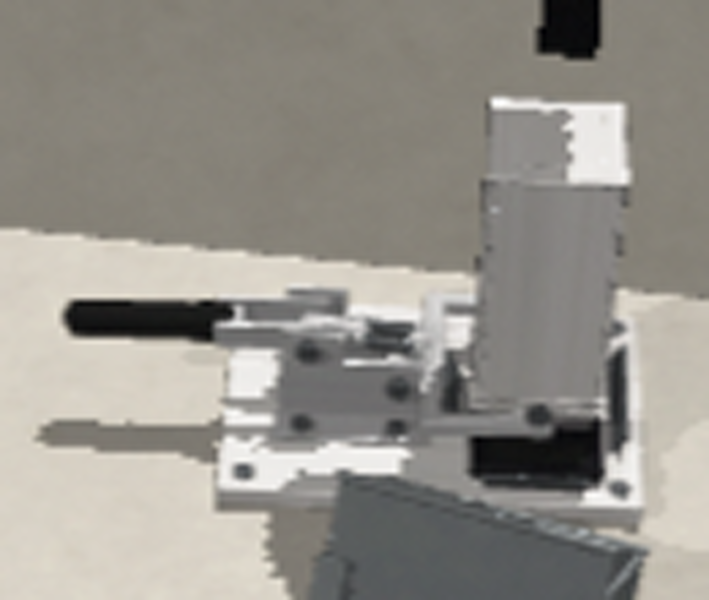

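The handle lies level at (150,318), the fork arm is on the foot at (540,415), and the case is upright, so the foot is locked. Next I grip the cover and draw it off.

```bash
python3 -m jog '[[[0,0,0,-1.5,-1.3,40,87],[0,0,0,-1.5,-1.3,80,87],[0,0,0,-1.5,-1.3,116,87],[0,0,0,-1.5,-1.3,116,87],[0,0,0,-1.5,-1.3,116,50],[0,0,0,-1.5,-1.3,116,50],[0,0,0,-1.5,-1.3,116,50],[0,0,0,-1.5,-1.3,116,50],[0,0,0,-1.5,-1.3,116,50],[0,0,0,-1.5,-1.3,116,50],[0,0,0,-1.5,-1.3,116,50]]]' 50
python3 -m jog '[[[0,0,0,0,0,-5,50],[0,0,0,0,0,-10,50],[0,0,0,0,0,-15,50],[0,0,0,0,0,-20,50]]]'
```

```text
t: 20.38
ee_pos: [0.4786, -0.1812, 0.1061]
eef_rot: [179.9, -0.2, 5.0]
wrist_force: [-0.7, 0.6, 6.4]
opening: 0.615
grasp_force: 50.0
t: 20.88
ee_pos: [0.4779, -0.1807, 0.1254]
eef_rot: [180.0, -0.1, 5.0]
wrist_force: [1.0, -0.8, -8.8]
opening: 0.618
grasp_force: 50.0
```

```bash
python3 -m jog '[[[0,0,0,0,0,-8,50],[0,0,0,0,0,-16,50],[0,0,0,0,0,-24,50],[0,0,0,0,0,-32,50],[0,0,0,0,0,-40,50],[0,0,0,0,0,-48,50],[0,0,0,0,0,-56,50],[0,0,0,0,0,-64,50],[0,0,0,0,0,-72,50],[0,0,0,0,0,-80,50],[0,0,0,0,0,-88,50],[0,0,0,0,0,-88,50]]]'
python3 -m jog '[[[0,0,0,0,0,-10,50],[0,0,0,0,0,-25,50],[0,0,0,0,0,-50,50],[0,0,0,0,0,-70,50],[0,0,0,0,0,-70,50]]]'
python3 - <<'E'
from h import *
viewer.get_image("side")
for th in("case_foot","cover_centre","spindle_centre"): print(th,[(x["location"],x["score"]) for x in models.mark_of(th,"side")[:1]],[(x["rect"],x["score"]) for x in models.search_frame(th,"side")[:1]])
p,r=tool();print(p,proj("side",[p+[0,0,-.02],p+[0,0,-.026],[.4795,-.1812,.01],[.4795,-.1812,.075]]))
E
```

```text
t: 22.38
ee_pos: [0.4784, -0.1811, 0.2142]
eef_rot: [179.9, -0.2, 5.0]
wrist_force: [0.4, 0.4, -1.2]
opening: 0.615
grasp_force: 50.0
t: 23.0
ee_pos: [0.4788, -0.1814, 0.2851]
eef_rot: [179.8, -0.3, 5.0]
wrist_force: [-0.6, -0.1, -1.0]
opening: 0.618
grasp_force: 50.0
case_foot [([215.6, 367.6], 0.88)] [([354.2, 183.8, 26.6, 44.2], 0.9)]
cover_centre [([114.7, 376.0], 0.56)] [([356.4, 95.6, 37.7, 57.4], 0.96)]
spindle_centre [([194.6, 292.1], 0.7)] [([361.7, 170.7, 18.2, 23.3], 0.49)]
[ 0.47740629 -0.18053035  0.28259819] [[377.05626339 118.40539259]
 [376.82278425 121.02216222]
 [367.66253955 213.57773633]
 [369.59031533 191.6031415 ]]
```

```bash
python3 - <<'E'
from h import *
for n in("side","top"):
    viewer.get_image(n)
    for x in models.mark_of("tray_floor",n)[:2]: print(n,x["score"],x["location"],atz(n,x["location"],.003))
t=R.from_euler("z",-.8,degrees=True).apply([-.045,0,0])+[.5128,.1495,.15];print(delta(t,R.from_euler("xyz",[180,0,-.8],degrees=True)))
E
```

```text
side 0.87 [326.7, 336.7] [0.50881758 0.14686218 0.003     ]
top 0.76 [264.0, 259.7] [0.51287208 0.1475571  0.003     ]
[ 4.0000e-02 -1.1000e-01  5.7600e+00  1.8460e+01 -3.3058e+02  1.3294e+02]
```

```bash
python3 -m jog '[[[0,0,0,0,-40,0,50],[0,0,1,4,-90,0,50],[0,0,2,7,-140,0,50],[0,0,3,10,-190,0,50],[0,0,4,13,-240,0,50],[0,0,5,16,-290,0,50],[0,0,5.8,18,-330,20,50],[0,0,5.8,18,-330,60,50],[0,0,5.8,18,-330,100,50],[0,0,5.8,18,-330,133,50],[0,0,5.8,18,-330,133,50],[0,0,5.8,18,-330,133,50]]]'
python3 - <<'E'
from h import *
t=R.from_euler("z",-.8,degrees=True).apply([-.045,0,0])+[.5128,.149,.087];print(tool()[0],delta(t,R.from_euler("xyz",[180,0,-.8],degrees=True)))
viewer.get_image("side");p=tool()[0]
print([(x["location"],x["score"]) for x in models.mark_of("cover_centre","side")[:1]],[(x["rect"],x["score"]) for x in models.search_frame("cover_centre","side")[:1]],proj("side",p+[0,0,-.02]))
E
```

```text
t: 25.05
ee_pos: [0.4686, 0.1494, 0.151]
eef_rot: [180.0, -0.2, -0.8]
wrist_force: [-0.6, -0.8, -1.2]
opening: 0.617
grasp_force: 50.0
[0.46856747 0.14944465 0.15104077] [ 4.000e-02 -2.400e-01 -4.000e-02 -1.040e+00 -2.200e-01  6.404e+01]
[([281.5, 359.2], 0.78)] [([342.3, 284.4, 35.5, 34.0], 0.6)] [[361.41790612 285.25771143]]
```

```bash
python3 -m jog '[[[0,0,0,0,0,25,50],[0,0,0,0,0,48,50],[0,0,0,0,0,58,50],[0,0,0,0,0,60,50],[0,0,0,0,0,60,50]]]'; python3 -m jog '[[[0,0,0,0,0,1.5,50],[0,0,0,0,0,3,50],[0,0,0,0,0,4.5,50],[0,0,0,0,0,4.5,50]]]'
```

```text
t: 25.82
ee_pos: [0.4684, 0.1494, 0.0908]
eef_rot: [180.0, -0.2, -0.8]
wrist_force: [-0.6, 0.6, -1.4]
opening: 0.615
grasp_force: 50.0
t: 26.32
ee_pos: [0.4676, 0.1493, 0.0855]
eef_rot: [179.9, -0.1, -0.8]
wrist_force: [0.9, -0.0, -0.8]
opening: 0.615
grasp_force: 50.0
```

```bash
python3 -m jog '[[[0,0,0,0,0,1,50],[0,0,0,0,0,2,50],[0,0,0,0,0,3,50],[0,0,0,0,0,3,50]]]';  python3 -m jog '[[[0,0,0,0,0,1,50],[0,0,0,0,0,1.5,50],[0,0,0,0,0,1.5,50]]]'
```

```text
t: 26.82
ee_pos: [0.4677, 0.1493, 0.0826]
eef_rot: [179.9, -0.1, -0.8]
wrist_force: [0.4, -0.2, -0.5]
opening: 0.618
grasp_force: 50.0
t: 27.2
ee_pos: [0.4679, 0.1493, 0.0824]
eef_rot: [179.9, -0.2, -0.8]
wrist_force: [-2.2, 0.1, 10.6]
opening: 0.613
grasp_force: 50.0
```

```bash
python3 -m jog '[[[0,0,0,0,0,-1,50],[0,0,0,0,0,-1,60],[0,0,0,0,0,-1,75],[0,0,0,0,0,-1,87],[0,0,0,0,0,-40,87],[0,0,0,0,0,-90,87],[0,0,0,0,0,-130,87],[0,0,0,0,0,-150,87],[0,0,0,0,0,-150,87]]]'
python3 - <<'E'
from h import *
print(tool()[0],delta([.4795,-.1812,.1675],R.from_euler("xyz",[180,0,-.8],degrees=True)))
viewer.get_image("side")
for th in("cover_centre","spindle_centre","case_foot"): print(th,[(x["location"],x["score"]) for x in models.mark_of(th,"side")[:2]],[(x["rect"],x["score"]) for x in models.search_frame(th,"side")[:1]])
print("cover pred",proj("side",[.469,.1493,.064]),"spindle pred",proj("side",[[.4795,-.1812,.075],[.4795,-.1812,.132],[.4795,-.1812,.088]]))
E
```

```text
t: 28.32
ee_pos: [0.4684, 0.1496, 0.2325]
eef_rot: [180.0, -0.4, -0.8]
wrist_force: [0.1, -0.0, 0.1]
opening: 1.002
grasp_force: 0.0
[0.4683666  0.14962006 0.23251844] [ 3.0000e-02 -3.7000e-01 -3.0000e-02  1.5520e+01  3.3059e+02  6.5290e+01]
cover_centre [([307.8, 358.7], 0.69)] [([340.6, 275.0, 37.4, 68.1], 0.71)]
spindle_centre [] []
case_foot [] []
cover pred [[359.20441375 309.90172942]] spindle pred [[369.59031533 191.6031415 ]
 [371.40033653 170.97082366]
 [369.99286363 187.01451871]]
```

```bash
python3 -m jog '[[[0,0,0,2,50,0,87],[0,0,0,4,105,0,87],[0,0,0,6,160,0,87],[0,0,0,9,215,0,70],[0,0,0,12,270,0,60],[0,0,0,15,320,0,60],[0,0,0,15.5,330.5,30,60],[0,0,0,15.5,330.5,40,60],[0,0,0,15.5,330.5,40,60],[0,0,0,15.5,330.5,40,60]]]'
python3 - <<'E'
from h import *
print(tool()[0],delta([.4795,-.1812,.0975],R.from_euler("xyz",[180,0,-.8],degrees=True)))
im=viewer.get_image("side")
for th in("spindle_centre","case_foot"): print(th,[(x["location"],x["score"]) for x in models.mark_of(th,"side")[:2]],[(x["rect"],x["score"]) for x in models.search_frame(th,"side")[:1]])
for r in(175,179,183,187): print(r,im[r,355:388].mean(1).astype(int))
E
```

```text
t: 29.92
ee_pos: [0.4785, -0.1804, 0.192]
eef_rot: [179.9, -0.2, -0.8]
wrist_force: [0.3, -0.1, -0.4]
opening: 0.689
grasp_force: 0.0
[ 0.47846038 -0.18043975  0.19198184] [ 7.000e-02 -1.700e-01  4.000e-02  7.700e-01  6.400e-01  9.449e+01]
spindle_centre [([191.5, 366.3], 0.61)] [([362.9, 170.2, 15.5, 24.0], 0.51)]
case_foot [([215.1, 364.6], 0.69), ([270.2, 229.8], 0.54)] [([354.0, 182.5, 27.6, 45.0], 0.68)]
175 [130 130 130 128 129 128 128 129 130 129 131 129 129 115 110 112 119 123
 122 115 105  81 112 129 128 129 129 128 127 127 127 127 127]
179 [128 129 128 126 127 126 127 128 126 127 128 128  95 100 112 113 113 113
 110 108 102 119 128 127 127 128 129 129 129 128 128 127 127]
183 [127 128 127 127 127 149 108  66  70  73  74  74  96 110 112 112 113 112
 109 105 102  85  72  67 135 139 126 127 128 128 127 126 127]
187 [130 129 128 128  73  92  77  59  63  63  62  69  98 113 113 113 114 111
 108 102  94  79  67  61  96  82 107 125 126 127 127 127 127]
```

```bash
python3 -m jog '[[[0,0,0,0.5,0.6,35,60],[0,0,0,0.5,0.6,70,60],[0,0,0,0.5,0.6,94,60],[0,0,0,0.5,0.6,94,60],[0,0,0,0.5,0.6,94,15],[0,0,0,0.5,0.6,94,15],[0,0,0,0.5,0.6,94,15],[0,0,0,0.5,0.6,94,15],[0,0,0,0.5,0.6,94,15],[0,0,0,0.5,0.6,94,15],[0,0,0,0.5,0.6,94,15]]]' 30
```

```text
t: 31.55
ee_pos: [0.4789, -0.1819, 0.0976]
eef_rot: [180.0, -0.1, -0.8]
wrist_force: [0.5, 1.1, 1.4]
opening: 0.223
grasp_force: 29.9
```

```bash
python3 -m jog '[[[0,0,0,0,0,-15,15],[0,0,0,0,0,-40,15],[0,0,0,0,0,-80,15],[0,0,0,0,0,-120,15],[0,0,0,0,0,-150,15],[0,0,0,0,0,-150,15]]]'
python3 - <<'E'
from h import *
print(tool()[0],readout.read_state()["wrist_force"],delta([.5355,.149,.14],R.from_euler("xyz",[180,0,-.8],degrees=True)))
viewer.get_image("side")
for th in("spindle_centre","case_foot"): print(th,[(x["location"],x["score"]) for x in models.mark_of(th,"side")[:2]],[(x["rect"],x["score"]) for x in models.search_frame(th,"side")[:1]])
p=tool()[0];print(proj("side",[p-[0,0,.0226],p-[0,0,.0796]]))
E
```

```text
t: 32.3
ee_pos: [0.4795, -0.1826, 0.2501]
eef_rot: [179.7, -0.4, -0.8]
wrist_force: [0.8, -0.7, -2.3]
opening: 0.22
grasp_force: 29.8
[ 0.47949438 -0.18263889  0.25006429] [ 0.80992004 -0.73679419 -2.29924756] [ 2.6000e-01 -4.1000e-01 -3.0000e-02  5.0420e+01 -3.3290e+02  1.0894e+02]
spindle_centre [([135.0, 374.4], 0.88)] [([361.1, 128.2, 23.8, 34.0], 0.67)]
case_foot [([213.1, 364.5], 0.67)] [([352.9, 182.6, 27.0, 44.9], 0.58)]
[[375.63952612 135.08619099]
 [373.58865091 158.04478929]]
```

```bash
python3 -m jog '[[[0,0,0,8,-45,0,15],[0,0,0,18,-95,0,15],[0,0,0,28,-150,0,15],[0,0,0,38,-205,0,15],[0,0,0,46,-260,0,15],[0,0,0,50,-310,0,15],[0,0,0,50.5,-333,10,15],[0,0,0,50.5,-333,40,15],[0,0,0,50.5,-333,75,15],[0,0,0,50.5,-333,109,15],[0,0,0,50.5,-333,109,15],[0,0,0,50.5,-333,109,15]]]'
python3 -m jog '[[[0,0,0,0,0,20,15],[0,0,0,0,0,38,15],[0,0,0,0,0,46,15],[0,0,0,0,0,48,15],[0,0,0,0,0,48,15]]]'
```

```text
t: 34.05
ee_pos: [0.5346, 0.1503, 0.1385]
eef_rot: [179.9, -0.2, -0.8]
wrist_force: [0.7, -0.1, -2.3]
opening: 0.223
grasp_force: 29.9
t: 34.67
ee_pos: [0.5349, 0.1503, 0.0911]
eef_rot: [180.0, -0.2, -0.8]
wrist_force: [-0.2, -0.6, -2.5]
opening: 0.221
grasp_force: 29.9
```

```bash
python3 - <<'E'
from h import *
s=readout.read_state();p=s["ee_pos"];print(p,s["eef_rot"],s["wrist_force"])
viewer.get_image("side")
for th in("spindle_centre","cover_centre"): print(th,[(x["location"],x["score"]) for x in models.mark_of(th,"side")[:1]],[(x["rect"],x["score"]) for x in models.search_frame(th,"side")[:1]])
print(proj("side",[p-[0,0,.0226],p-[0,0,.0796]]))
E
python3 -m jog '[[[0,0,0,0,0,2,15],[0,0,0,0,0,4,15],[0,0,0,0,0,5.5,15],[0,0,0,0,0,5.5,15]]]'
```

```text
[0.53491007 0.15032047 0.09107556] [179.95501721  -0.23294379  -0.83739043] [-0.18248791 -0.5966852  -2.45450738]
spindle_centre [([304.3, 321.2], 0.77)] [([311.1, 312.3, 24.2, 17.5], 0.6)]
cover_centre [([306.9, 356.3], 0.74)] [([338.4, 272.0, 39.8, 71.7], 0.73)]
[[323.22620099 304.35731029]
 [322.90774222 323.68175198]]
t: 35.42
ee_pos: [0.5341, 0.1502, 0.0845]
eef_rot: [179.9, -0.1, -0.8]
wrist_force: [-1.6, -0.6, -2.9]
opening: 0.223
grasp_force: 29.9
```

```bash
python3 -m jog '[[[0,0,0,0,0,1,15],[0,0,0,0,0,2,15],[0,0,0,0,0,2,15]]]'; python3 -m jog '[[[0,0,0,0,0,0.7,15],[0,0,0,0,0,1.4,15],[0,0,0,0,0,1.4,15]]]'
```

```text
t: 35.8
ee_pos: [0.5343, 0.1502, 0.0828]
eef_rot: [179.9, -0.1, -0.8]
wrist_force: [0.6, 0.8, -2.1]
opening: 0.218
grasp_force: 29.9
t: 36.17
ee_pos: [0.5347, 0.1505, 0.0826]
eef_rot: [180.0, -0.2, -0.8]
wrist_force: [-0.9, -0.3, 6.0]
opening: 0.22
grasp_force: 29.9
```

```bash
python3 -m jog '[[[0,0,0,0,0,-1,15],[0,0,0,0,0,-1,25],[0,0,0,0,0,-1,40],[0,0,0,0,0,-1,55],[0,0,0,0,0,-1,55],[0,0,0,0,0,-30,55],[0,0,0,0,0,-75,55],[0,0,0,0,0,-120,55],[0,0,0,0,0,-150,55],[0,0,0,50,0,-200,55],[0,0,0,50,0,-200,55],[0,0,0,50,0,-200,55]]]'
python3 - <<'E'
from h import *
for n in("side","top"):
    im=viewer.get_image(n);cv2.imwrite(f"pics/z_{n}.png",im[:,:,::-1])
    for th in("spindle_centre","cover_centre","case_foot","handle_grip","lock_cylinder","padlock","loupe","brush"): print(n,th,[(np.round(x["location"],1),round(x["score"],2)) for x in models.mark_of(th,n)[:1]],[(x["rect"],round(x["score"],2)) for x in models.search_frame(th,n)[:1]])
print(proj("side",[[.5347,.1505,.060],[.4685,.1493,.064],[.4795,-.1812,.01]]))
a,b=[cv2.imread(f"pics/{f}.png").astype(int) for f in("side0","z_side")]
d=abs(a-b).max(2)>40;n,_,st,c=cv2.connectedComponentsWithStats(d.astype(np.uint8))
print([s for s in st[1:].tolist() if s[4]>30])
E
```

```text
t: 37.67
ee_pos: [0.5833, 0.1496, 0.2811]
eef_rot: [179.9, -0.1, -0.9]
wrist_force: [-0.3, 1.1, -0.8]
opening: 0.629
grasp_force: 0.0
side spindle_centre [(array([307.6, 322.8]), 0.75)] [([313.0, 287.7, 23.4, 45.5], 0.64)]
side cover_centre [(array([270.6, 229.2]), 0.71)] [([341.3, 274.5, 38.6, 71.2], 0.66)]
side case_foot [(array([215.9, 366.4]), 0.59)] [([352.8, 179.9, 27.7, 48.3], 0.62)]
side handle_grip [] [([312.9, 191.6, 33.7, 11.6], 0.68)]
side lock_cylinder [(array([315.7, 297. ]), 0.46)] [([295.2, 299.2, 19.4, 15.8], 0.46)]
side padlock [(array([326.3, 335.2]), 0.65)] [([216.9, 257.9, 29.5, 18.1], 0.66)]
side loupe [(array([198.1, 325.1]), 0.29)] []
side brush [(array([321.7, 410.4]), 0.92)] [([402.6, 287.7, 18.4, 71.5], 0.64)]
top spindle_centre [(array([257. , 256.2]), 0.79)] [([247.2, 251.6, 17.5, 12.0], 0.56)]
top cover_centre [(array([285.1, 255.6]), 0.81)] [([234.9, 275.0, 37.5, 26.2], 0.81)]
top case_foot [(array([278.7, 407.3]), 0.98)] [([386.3, 265.2, 42.9, 26.3], 0.83)]
top handle_grip [(array([198.1, 401.1]), 0.63)] [([398.4, 187.8, 12.7, 70.2], 0.96)]
top lock_cylinder [(array([279.2, 406. ]), 0.75)] [([295.6, 242.6, 66.0, 63.2], 0.66)]
top padlock [(array([159.3, 310.7]), 0.66)] [([298.4, 146.4, 24.2, 26.9], 0.67)]
top loupe [] []
top brush [(array([327.3, 278.7]), 0.76)] [([236.8, 321.1, 75.9, 22.2], 0.71)]
[[323.27638735 307.41571602]
 [359.47876083 309.93534899]
 [367.66253955 213.57773633]]
[[245, 0, 213, 109, 12476], [250, 104, 100, 132, 6727], [613, 133, 27, 18, 295], [577, 144, 41, 70, 1414], [340, 173, 11, 5, 40], [349, 182, 35, 51, 1084], [344, 275, 35, 33, 816], [320, 284, 11, 16, 134], [551, 295, 10, 14, 102], [315, 303, 20, 38, 387], [526, 307, 28, 54, 1063], [331, 309, 43, 41, 1243], [622, 347, 18, 26, 369], [326, 356, 35, 16, 413]]
```

Everything matches the predicted poses: spindle at (307.6,322.8) against predicted (307.4,323.3), the foot in the nest, the handle level. The bystanders I could recheck (padlock, brush, lock cylinder) are in place; the loupe was not re-detected, but nothing went near it.

```bash
python3 -c "
from station import ticket
print(ticket.finish_job())"
```

```text
the job is handed in; nothing more can be done
None
```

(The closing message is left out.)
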